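Clear, unlock and start the pen lathe

ROBOT

A 6-joint arm with a two-finger parallel gripper is mounted at the origin on the work surface. World frame = base frame: x ahead of the robot, y to its left, z up, the work surface at z = 0. Lengths are in m, angles in rad, forces in N, time in s.
With the tool pointing down it reaches from about 0.375 to 0.9 m from the base axis. Payload 3.1 kg.
Tool frame: the origin (TCP) lies between the finger pads; the fingertips stand 11 mm ahead of it and the grasp point (between the pads) lies 8 mm behind it; z points along the fingers, y is the direction in which the jaws open and shut (so a half turn about z gives the same grasp; the last joint's range is limited). The gripper opens to 85 mm and grips with 20 to 120 N. Pads are 22 mm wide; open, the fingers measure 114 mm over their backs; the gripper's body (76 mm by 85 mm) begins 54 mm behind the grasp point. The pads swing forward as they close: fully open they stand 13 mm farther back than shut.
Start: joints at [1.107, 0.527, 1.433, -0, 1.181, -0.178], TCP at [0.176, 0.6, 0.242] pointing down, gripper open.
Joint ranges: [-3.08, 3.08], [-0.75, 2.2], [0.22, 2.44], [-1.43, 4.57], [0, 2.65], [-2.85, 2.85]. Speed limits (rad/s): [2.79, 2.79, 3.14, 3.14, 3.14, 3.14].

INTERFACE

Orientations are given as a unit quaternion [x, y, z, w].
In Python, from station import manip gives the robot as it stands. The module is installed in compiled form; this text tells all that it offers.
- The arm moves only by the tool arm_command, never from a script. Its argument "rows" is a list of rows, each a list of 3 entries, a list of its own where there are three numbers: the shift along the world's x, y, z in mm, then the turn about the world's z in rad, then the closure, from -1 (fully open) to 1 (shut), so that 0 is half open. A call has 1 to 12 rows; each row shifts and turns the commanded pose from where the row before left it; what a row does not reach is not made up. A row lasts 1/8 s, in which the tool goes at most 62.5 mm and 10.7 degrees, less where a joint would pass 70% of its speed; a pose out of reach is approached as far as the arm can. A call with a gripper value outside its range is refused whole. The fingers move at their own pace and stop on an object; "squeeze" is the grip in N (left out, the last holds). Time passes only in rows, so rows that do not move let the fingers close. It gives the time, the measured TCP pose, the force and the opening at its end, in the units of the state.
- manip.sense(): the state, without advancing time (a new reading comes with each control period).
- manip.snapshot(name): name is "scene" or "top" or "wrist"; returns the picture (384x512x3 uint8, blue, green, red); there is no depth.
- manip.get_calibration(name): a dict with "fovy" (degrees; the focal length in pixels is half the picture's height over the tangent of half this angle, whatever the lens; pixels are square), "cx", "cy" (the principal point, pixels), "k1" (the pictures are not rectified: a ray, as slopes to the right and down, at radius r is drawn at 1 + k1 r^2 times it, then the intrinsics apply), "R" (3x3) and "t" (3): a world point X has camera coordinates R X + t. Camera axes: x right, y down, z forward; pixel columns grow to the right and rows downward; lengths in m; the calibration is good to about 2 mm. A picture is of the moment at which its call begins: read the wrist's pose just before it. get_calibration takes no time and is no camera call; for the wrist camera it gives the pose at the moment of the call.
- manip.sign_off(): hands the job in, once; it reports no verdict.
The state is a dict: "t": time; "q": joint angles; "qd": joint speeds; "tau": joint torques, N m; "tcp_pos": TCP position; "tool_rot": TCP orientation; "force": force on the tool from outside, world axes, zero at the start; "ft_torque": the same for the moment, N m; "finger_gap": opening from 0.0 (shut) to 1.0 (fully open).
Only numpy, scipy, OpenCV 4.12 (cv2) and the standard library are available. Lean on these libraries where they do the work, as an engineer would, in place of code of your own. Each camera call takes 0.05 s, during which the arm holds its last target.

TASK

Get the little wood lathe running: take the T-shaped chuck key out of the chuck and stand it in the steel pot, and free the spindle by lifting the sprung index handle on top of the headstock and turning it clockwise until it drops into its holding notch and stays up. Only when both are done, turn the key on the starter box clockwise from OFF through RUN to START, keep it over against its spring for about a second, and let it spring back so that it is left at RUN. Do not press the stop button next to the key, and leave the paint bottle, the tub and the gouge where they are.

Things in the scene. Friction and masses are not known exactly. Their poses are not given: they have to be found in the camera images.
- lathe: Grey pen-turning wood lathe fixed to the bench, 500 mm long. Origin on the bench below the index handle; y runs along the spindle (tailstock to -y), x to its back. Headstock 110 x 125 mm, top z 165; belt cover and handwheel to y +108; motor to x +155, z 125. Tool rest x -57 to -47, y -245 to -135, top z 122; wooden blank (radius 17) at z 115; tailstock y -377 to -277, top z 147.
- chuck_key_grip (a point): Middle of the cross bar of the loose steel T-shaped chuck key (60 to 130 g), the point to grip. Bar round, 9 mm thick, 65 mm long, along this point's x; the 9 mm stem runs down its -z. A collar 18 mm across, underside 58 mm below this point, rests on the chuck; below it a tip 9.6 mm thick, 14 mm long, stands in a plain socket: draw straight up. Starts upright, bar at any yaw.
- chuck_socket (a point): Mouth of the chuck's key socket (11 mm bore, 18 mm deep, upright), on top of the steel chuck: 64 mm across, 42 mm long, 95 mm from the index handle along the lathe's -y, top 147 mm above the bench.
- chuck_key_tip (a point): Lower end of the chuck key, on its axis, 72 mm below the middle of the cross bar.
- pot_in (a point): Centre of the inner floor of the empty upright steel pot that is to hold the chuck key. The pot is fixed to the bench, 75 mm high and 84 mm across at its rim, with a 3 mm wall, slightly narrower at the foot. The chuck key stands or leans in it, its bar at or near the rim.
- index_grip (a point): Middle of the black T-handle of the index plunger on the headstock, the point to grip. A level bar 42 mm long (point's x), 10 mm wide (y, grip across this), 16 mm high, its middle 36 mm above the headstock's top when engaged. Below it a 9 mm stem, and a slotted collar 28 mm across rising 11 mm above the headstock. The turning axis passes upright through this point.
- index_pin (a joint): Lift of the index plunger (m): 0 = engaged (start), stop at 0.017. A spring pulls it down with 6 N at 0, 10 N at the top. Lift it over 0.010 to clear the collar's rim, and only then turn; at 1.05 rad of turn it drops 3 mm into the notch and stays at about 0.007. Let go short of the notch, it swings back and snaps down.
- index_handle (a joint): Turn of the index handle (rad) about its vertical axis, clockwise seen from above positive: 0 = in line with the engaged slot (the start; the bar then lies along the lathe's y), 1.05 = over the middle of the holding notch (it settles at 0.85 to 1.11), stop at 1.11. A light spring (0.04 to 0.06 N m) turns it back.
- starter_box: Grey starter box screwed to the bench, 80 x 150 mm (x, y) and 65 mm high, origin at the centre of its underside. On its flat top are the key switch (at its own x 0, y -38) and the stop button (x 0, y +38).
- switch_grip (a point): Middle of the black plastic head of the captive switch key, the point to grip, on its upright turning axis, 29.5 mm above the box's top. Head 30 mm wide (point's x), 9 mm thick (y, grip across this), 27 mm high; below it a 10 mm blade and a bezel 29 mm across, 6 mm high. At OFF its x axis is turned 0.8 rad counter-clockwise from the box's x axis.
- switch_key (a joint): Angle of the key in the switch (rad), clockwise seen from above positive: 0 = OFF (the start), 0.8 = RUN (stop). Held by friction of 0.03 N m; it stays where it is left. Turning on past RUN carries the barrel with it, see start_barrel.
- start_barrel (a joint): Further clockwise turn of the key together with its barrel past RUN (rad): 0 = at rest, 0.6 = START (stop). Its return spring needs 0.06 N m to begin and 0.12 N m at START, and brings it back to 0 when the key is let go. From OFF to START the key head turns 1.4 rad in all.
- stop_button (a joint): Push of the stop button (m): 0 = up, 0.006 = pressed. A red mushroom 38 mm across, its top 30 mm above the box's top, centre 76 mm from the key's axis. Springs back; not to be pressed.
- bottle: Closed plastic paint bottle standing loose, 58 mm across, 180 mm high, origin at the centre of its underside. Bystander.
- tub: Empty white plastic tub, loose, 100 x 130 x 70 mm, origin at the centre of its underside. Bystander.
- gouge: Turning gouge lying loose, 300 mm long along its x axis (wooden handle to -170, steel blade to +130), 28 mm thick, origin on the bench under the front of the handle. Bystander.
There are look-alikes about, which are no part of the job. Leave any orange or purple look-alike of the starter_box alone.

How it is judged:
On the way, in this order (a step that is already met when the one before it is completed fails the run):
1. the chuck key is in the pot and the index handle is lifted and turned to its holding notch (horizontal distance between chuck_key_tip and pot_in below 0.042 m and z of chuck_key_tip in the frame of pot_in between -0.005 and 0.045 m and value of joint index_pin above 0.005 m and value of joint index_handle above 0.75 rad), for 0.2 s.
2. the switch key is held over at START against its spring (value of joint start_barrel above 0.42 rad), for 0.4 s.
At the end, for the whole second after the job is handed in: Chuck key at rest in the pot (lower end within 42 mm of its axis, under 45 mm above its floor); index plunger up in its notch by itself (lift over 5 mm, turned over 0.75 rad); key sprung back to RUN (switch_key over 0.68, start_barrel under 0.08 rad); stop button up (all of step 1 and value of joint switch_key above 0.68 rad and value of joint start_barrel below 0.08 rad and value of joint stop_button below 0.003 m and linear speed of chuck_key below 0.03 m/s); the robot touches nothing.
It fails at once if the key is turned to START before the chuck key is in the pot and the index handle is parked (value of joint start_barrel above 0.2 rad and not (horizontal distance between chuck_key_tip and pot_in below 0.042 m and z of chuck_key_tip in the frame of pot_in between -0.005 and 0.045 m and value of joint index_pin above 0.005 m and value of joint index_handle above 0.75 rad)).
It fails at once if the stop button is pressed (value of joint stop_button above 0.004 m).
It fails at once if the bottle, the tub or the gouge is shifted or knocked over (distance of any of bottle, tub, gouge from where it was at the start of the episode above 0.03 m or angle between bottle's own z axis and vertical above 0.5 rad).
It also fails if it takes over 67 s, if anything falls off the work surface, if the arm or the gripper's body presses on something with over 40 N, if the wrist force passes 120 N, or if a joint passes its speed limit or range.

## Working session

There is one attempt and no reset: what is moved stays moved. The work goes in short steps, Python scripts to look and compute and a tool call to move; the robot and the scene stay as the last step left them, time stands still between calls to the robot, and variables do not carry over. Pictures are saved under pics/ and viewed, and the job is handed in when it is done.

Besides the shell and the picture viewer there is one more tool, called after "Call:" as name(argument=value, ...) on one line, values as JSON. arm_command: Moves the arm, as the interface text tells. Its arguments: {"type":"object","properties":{"rows":{"type":"array","items":{"type":"array"}},"squeeze":{"type":"number"}},"required":["rows"]}

```bash
mkdir -p pics
cat > h.py <<'E'
import numpy as np, cv2
from station import manip
def cal(n):
    c=manip.get_calibration(n); f=192/np.tan(np.radians(c['fovy'])/2)
    K=np.array([[f,0,c['cx']],[0,f,c['cy']],[0,0,1.]])
    return K,np.array([c['k1'],0,0,0.]),np.array(c['R']),np.array(c['t'])
def ray(C,px):
    K,d,R,t=C
    p=cv2.undistortPoints(np.array([[px]],float),K,d)[0,0]
    v=R.T@np.array([p[0],p[1],1]); return -R.T@t, v/np.linalg.norm(v)
def onz(C,px,z):
    o,v=ray(C,px); return o+v*(z-o[2])/v[2]
def tri(obs):
    A=np.zeros((3,3));b=np.zeros(3)
    for C,px in obs:
        o,v=ray(C,px);P=np.eye(3)-np.outer(v,v);A+=P;b+=P@o
    X=np.linalg.solve(A,b)
    return X,[np.linalg.norm(proj(C,X)-np.array(px)) for C,px in obs]
def proj(C,X):
    K,d,R,t=C
    return cv2.projectPoints(np.array([X],float),cv2.Rodrigues(R)[0],t,K,d)[0][0,0]
def snap(n,name):
    c=cal(n); im=manip.snapshot(n); cv2.imwrite(f'pics/{name}.png',im); np.savez(f'pics/{name}.npz',K=c[0],d=c[1],R=c[2],t=c[3]); return im,c
def load(name):
    z=np.load(f'pics/{name}.npz'); return cv2.imread(f'pics/{name}.png'),(z['K'],z['d'],z['R'],z['t'])
def crop(name,x0,y0,x1,y1,s,out):
    im=cv2.imread(f'pics/{name}.png')[y0:y1,x0:x1]
    cv2.imwrite(f'pics/{out}.png',cv2.resize(im,None,fx=s,fy=s,interpolation=cv2.INTER_CUBIC))
E
python3 - <<'E'
from h import *
for n in ['scene','top','wrist']:
    im,c=snap(n,n+'0'); print(n,c[0][0,0],c[1][0],-c[2].T@c[3])
    print(c[2].round(2).tolist())
s=manip.sense(); print(s['t'],s['tcp_pos'],s['tool_rot'],s['force'],s['finger_gap'])
E
```

```text
scene 443.4667093749152 -0.07611545518028713 [1.39362322 0.1207341  1.21415311]
[[-0.18, 0.98, -0.02], [0.73, 0.12, -0.67], [-0.66, -0.13, -0.74]]
top 417.52065313272817 0.03383472796124758 [ 0.21020577 -0.05994573  1.43874894]
[[-0.0, -1.0, -0.01], [-0.99, 0.01, -0.16], [0.16, 0.01, -0.99]]
wrist 282.8162866788791 -0.06406743689578845 [0.10770238 0.61900969 0.37334071]
[[0.28, 0.96, -0.0], [0.92, -0.27, 0.27], [0.26, -0.08, -0.96]]
0.15 [0.17534733 0.59936097 0.24153282] [ 1.41913803e-01  9.89878662e-01 -8.00597761e-04 -2.55582426e-04] [0.39185727 0.30732128 0.36261165] 0.9992390815621623
```

View pics/scene0.png

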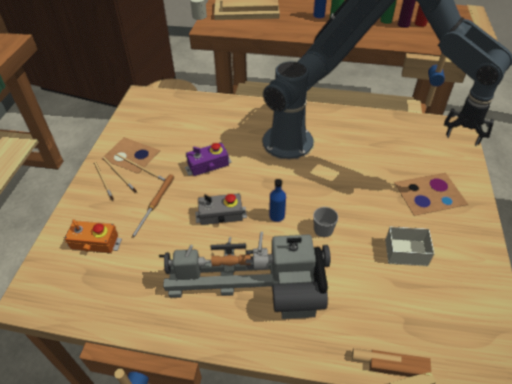

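View pics/top0.png

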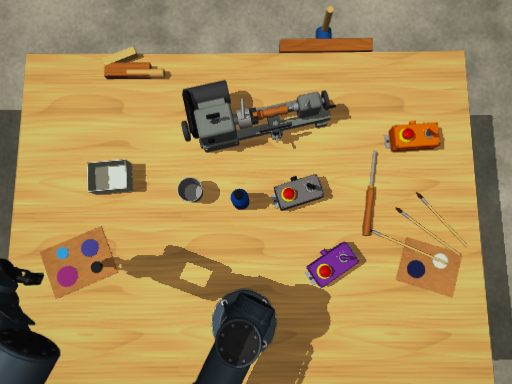

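View pics/wrist0.png

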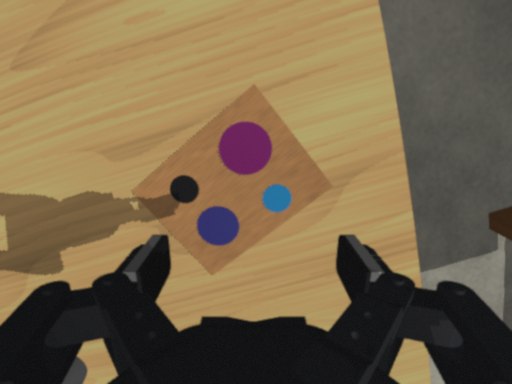

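The scene view shows three starter boxes. The grey one is at scene (220,208) / top (298,192), and the look-alikes are orange at (92,236) and purple at (208,158). The lathe is at (250,265), the pot at (325,221), the bottle at (278,203) and the tub at (409,246). Next I'll crop in closer.

Run:
```python
from h import *
crop('top0',175,75,345,215,4.5,'c_top')
crop('scene0',155,175,345,320,4.2,'c_scene')
```

```text
(no output)
```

View pics/c_top.png

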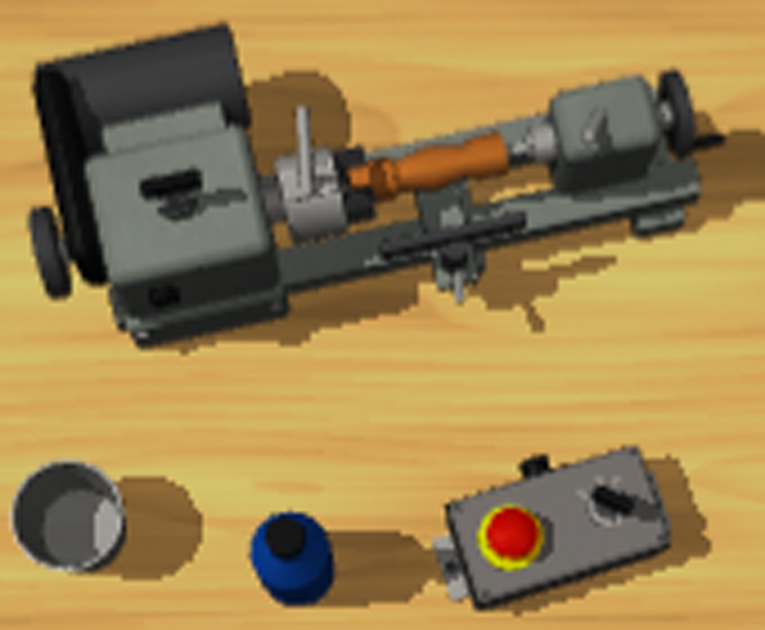

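View pics/c_scene.png

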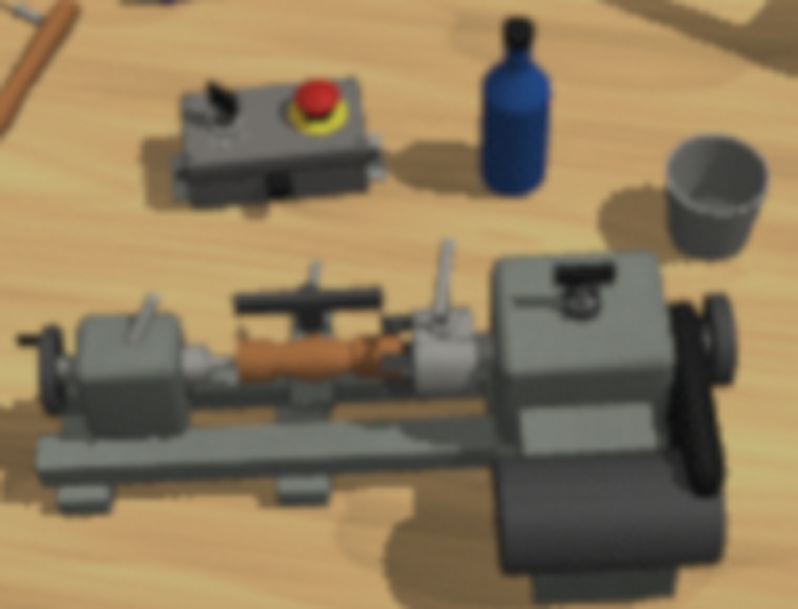

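The crops show the index bar at top (213,116) / scene (294,240). The chuck key is at top (242,104) / scene (261,240), and its bar points roughly along the view direction. The switch head is at top (311,186) / scene (208,199), with the red stop next to it at top (289,194). The pot rim is at top (190,189) / scene (326,217).

Run:
```python
from h import *
T=load('top0')[1];S=load('scene0')[1]
t=lambda x,y:(175+x/4.5-.4,75+y/4.5-.4); s=lambda x,y:(155+x/4.2-.4,175+y/4.2-.4)
for n,a,b in [('index',t(170,184),s(585,273)),('switch',t(612,499),s(222,100)),('rim',t(68,515),s(717,176)),('stop',t(512,532),s(319,95)),('keyfar/top',t(303,110),s(448,242)),('bottlecap',t(290,530),s(520,24)),
 ('keybar',t(303,115),s(446,255))]:
    X,e=tri([(T,a),(S,b)]);print(n,X.round(4),np.round(e,1))
# lathe axis at z .165 headstock edges, tool rest ends z=.122
a,b=onz(T,t(385,250),.122),onz(T,t(525,216),.122); print('toolrest',a,b,np.linalg.norm(a-b),np.arctan2(*(a-b)[:2]))
# box top corners z=.065
for c in [(447,505),(632,450),(668,543),(480,605)]: print(onz(T,t(*c),.065).round(3))
print(onz(T,t(143,187),.201),onz(T,t(199,177),.201))
```

```text
index [0.6458 0.0899 0.2019] [0.2 0.2]
switch [ 0.4432 -0.221   0.0949] [0.2 0.2]
rim [0.4377 0.178  0.0706] [0.1 0.1]
stop [ 0.4201 -0.1474  0.0888] [0.1 0.1]
keyfar/top [ 0.6764 -0.0011  0.2566] [0.8 0.9]
bottlecap [0.4072 0.0106 0.1846] [0.8 0.7]
keybar [ 0.6778 -0.0013  0.2444] [0.5 0.6]
toolrest [ 0.62288066 -0.05681359  0.122     ] [ 0.64770571 -0.15882052  0.122     ] 0.1049842701990675 -0.23872547914525433
[ 0.444 -0.102  0.065]
[ 0.485 -0.24   0.065]
[ 0.415 -0.264  0.065]
[ 0.37  -0.125  0.065]
[0.64407858 0.10901455 0.201     ] [0.65098625 0.0705992  0.201     ]
```

Call:
arm_command(rows=[[[37, -47, 6], 0.02, -1], [[37, -47, 6], 0.02, -1], [[37, -47, 6], 0.02, -1], [[37, -47, 6], 0.02, -1], [[37, -47, 6], 0.02, -1], [[37, -47, 6], 0.02, -1], [[37, -47, 6], 0.02, -1], [[37, -47, 6], 0.02, -1], [[37, -47, 6], 0.02, -1], [[37, -47, 6], 0.02, -1], [[37, -47, 6], 0.02, -1], [[37, -47, 6], 0.02, -1]])

```text
t: 1.65
tcp_pos: [0.6204, 0.0341, 0.3142]
tool_rot: [0.022, 1.0, 0.0, -0.0]
force: [1.0, 0.1, 0.9]
finger_gap: 1.004
```

Run:
```python
from h import *
im,c=snap('wrist','w1'); s=manip.sense(); print(s['t'],s['tcp_pos'],s['tool_rot'],s['q'],-c[2].T@c[3])
print(proj(c,[.668,-.002,.205]),proj(c,[.646,.09,.201]))
```

```text
1.7 [0.62625173 0.02691626 0.31492888] [ 0.02445673  0.99968859 -0.00300633  0.00394489] [-0.13269386  0.45760359  1.34514658 -0.00527696  1.33035247 -1.65333637] [0.54999962 0.03719414 0.44613006]
[216.90004438 241.96937516] [314.49772488 214.34360476]
```

View pics/w1.png

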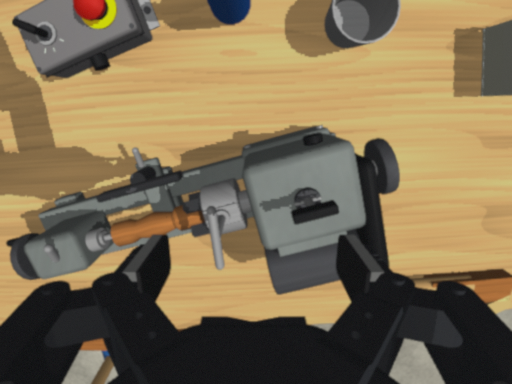

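Run:
```python
from h import *
crop('w1',180,110,380,290,4,'c_w1')
```

```text
(no output)
```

View pics/c_w1.png

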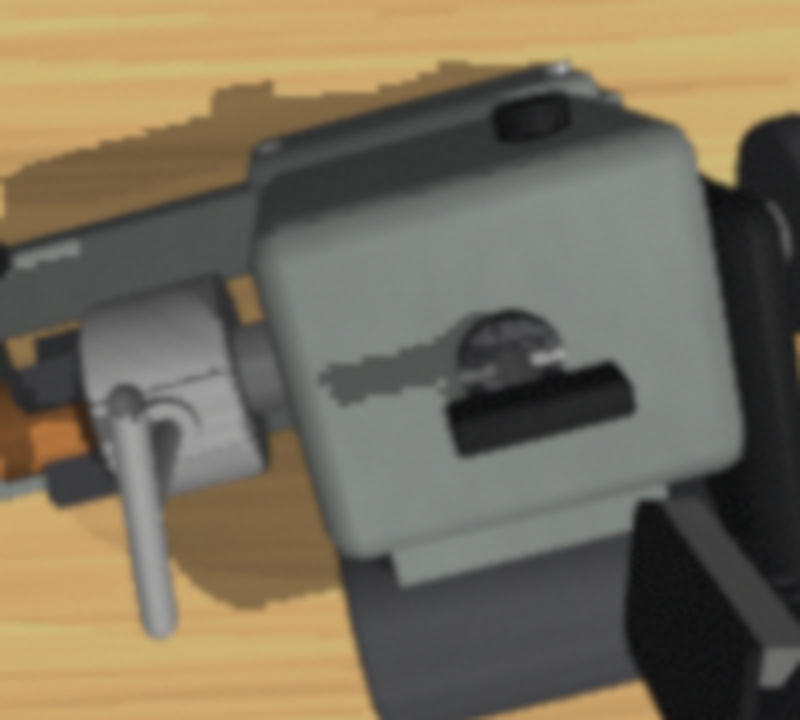

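The wrist crop shows the chuck-key bar running from px (211,210) to (220,266), with its stem going down to the collar at about (224,213). The index bar runs from about (294,217) to (337,206).

Run:
```python
from h import *
c=load('w1')[1];T=load('top0')[1];S=load('scene0')[1]
w=lambda x,y:(180+x/4-.4,110+y/4-.4)
a,b=onz(c,w(125,402),.205),onz(c,w(160,625),.205)
print(a,b,np.linalg.norm(a-b),(a+b)/2,np.arctan2(*(b-a)[[1,0]]))
t=lambda x,y:(175+x/4.5-.4,75+y/4.5-.4); s=lambda x,y:(155+x/4.2-.4,175+y/4.2-.4)
print(tri([(c,w(125,402)),(T,t(303,152)),]))
print(tri([(c,w(160,625)),(T,t(303,110)),(S,s(446,248))]))
# index top ridge: bar centre line; top face z .209
print('idx',tri([(c,w(542,405)),(T,t(171,184)),(S,s(585,272))]))
a,b=onz(c,w(452,428),.201),onz(c,w(632,388),.201);print(a,b,(a+b)/2,np.linalg.norm(a-b),np.arctan2(*(b-a)[[1,0]]))
```

```text
[ 0.63605251 -0.00489399  0.205     ] [ 0.69348381 -0.00150742  0.205     ] 0.05753106308335169 [ 0.66476816 -0.0032007   0.205     ] 0.058899245377263175
(array([ 0.6415642 , -0.00181234,  0.23222419]), [np.float64(17.556523501943293), np.float64(4.86485403835841)])
(array([6.75036488e-01, 3.60797409e-04, 2.45640244e-01]), [np.float64(8.235566393126428), np.float64(2.2365656088193457), np.float64(0.6923378553972201)])
idx (array([0.64434644, 0.08986269, 0.2011106 ]), [np.float64(1.9951461355057254), np.float64(0.5345050501483662), np.float64(0.20879168316303431)])
[0.64727578 0.0696357  0.201     ] [0.63939836 0.11132006 0.201     ] [0.64333707 0.09047788 0.201     ] 0.042422164497869515 1.7575715753359547
```

Call:
arm_command(rows=[[[10, -15, -20], 0.05, 0], [[10, -15, -25], 0.05, 0], [[0, 0, 0], 0, 0], [[0, 0, 0], 0, 0]])

```text
t: 2.2
tcp_pos: [0.6394, 0.0064, 0.2698]
tool_rot: [-0.027, 1.0, 0.0, 0.0]
force: [0.5, 0.4, -0.4]
finger_gap: 0.497
```

Run:
```python
from h import *
im,c=snap('wrist','w2'); s=manip.sense(); print(s['t'],s['tcp_pos'],s['tool_rot'],s['finger_gap'],s['force'])
crop('w2',180,130,380,330,3,'c_w2')
```

```text
2.25 [0.63962158 0.00656515 0.27035648] [-2.76189340e-02  9.99618337e-01  3.07019153e-05  6.11991494e-04] 0.5029956840567639 [-0.81193285 -0.29471994  0.14535662]
```

View pics/w2.png

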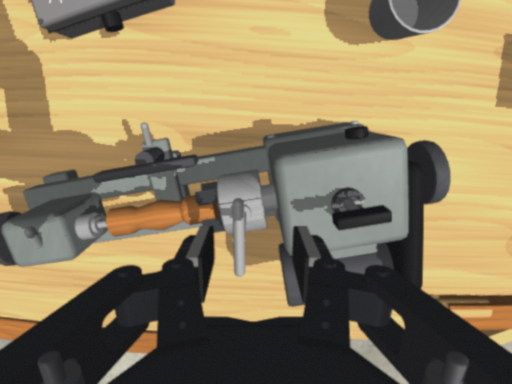

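View pics/c_w2.png

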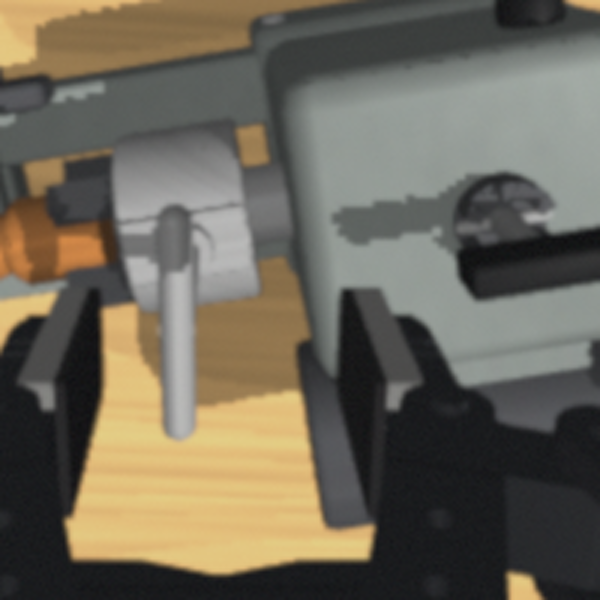

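Run:
```python
from h import *
c1=load('w1')[1];c=load('w2')[1]
w1=lambda x,y:(180+x/4-.4,110+y/4-.4);w=lambda x,y:(180+x/3-.4,130+y/3-.4)
print('near',tri([(c1,w1(123,390)),(c,w(174,207))]))
print('far',tri([(c1,w1(160,636)),(c,w(180,438))]))
for z in (.20,.205,.21):
    a,b=onz(c,w(174,207),z),onz(c,w(180,438),z)
    print(z,a,b,np.linalg.norm(a-b),(a+b)/2,np.arctan2(*(b-a)[[1,0]]))
print('idxL',tri([(c1,w1(452,428)),(c,(333.5,220))]),'R',tri([(c1,w1(632,388)),(c,(390,214))]))
print(proj(c,[.668,-.002,.205]),proj(c,[.668,-.002,.147]))
```

```text
near (array([ 0.63269087, -0.0051024 ,  0.20519955]), [np.float64(0.42638613765543243), np.float64(0.5275263164037832)])
far (array([ 0.69381149, -0.00103631,  0.20940206]), [np.float64(0.01870354945849194), np.float64(0.02286891289093658)])
0.2 [ 0.63396677 -0.00536398  0.2       ] [ 0.69989399 -0.00120996  0.2       ] 0.06605796239294687 [ 0.66693038 -0.00328697  0.2       ] 0.06292606685287774
0.205 [ 0.63235602 -0.00516639  0.205     ] [ 0.69664871 -0.00111535  0.205     ] 0.06442018990451602 [ 0.66450236 -0.00314087  0.205     ] 0.06292606685287783
0.21 [ 0.63074527 -0.00496879  0.21      ] [ 0.69340343 -0.00102075  0.21      ] 0.06278241741608541 [ 0.66207435 -0.00299477  0.21      ] 0.06292606685287774
idxL (array([0.64902803, 0.07027209, 0.19605959]), [np.float64(0.20562209567394474), np.float64(0.24795636947052108)]) R (array([0.63874397, 0.1106119 , 0.20345576]), [np.float64(0.24911602486414017), np.float64(0.29969364973625784)])
[239.93541222 243.07303551] [242.58287827 215.66471629]
```

Call:
arm_command(rows=[[[15, -6, -15], 0.008, 0], [[10, -4, -20], 0, 0], [[0, 0, -20], 0, 0], [[0, 0, -18], 0, 0], [[0, 0, 0], 0, 0], [[0, 0, 0], 0, 0]])

```text
t: 3.0
tcp_pos: [0.665, -0.0042, 0.1965]
tool_rot: [-0.032, 1.0, -0.0, 0.0]
force: [0.4, 1.0, 0.4]
finger_gap: 0.504
```

Run:
```python
from h import *
im,c=snap('wrist','w3'); s=manip.sense(); print(s['t'],s['tcp_pos'],s['tool_rot'],s['finger_gap'],s['force'])
crop('w3',150,150,370,330,3,'c_w3')
```

```text
3.05 [ 0.66521777 -0.00426504  0.1969996 ] [-3.15905522e-02  9.99500558e-01 -1.70695422e-04  8.01815293e-04] 0.4975893124747374 [-0.60268327  0.67506465 -0.71232147]
```

View pics/c_w3.png

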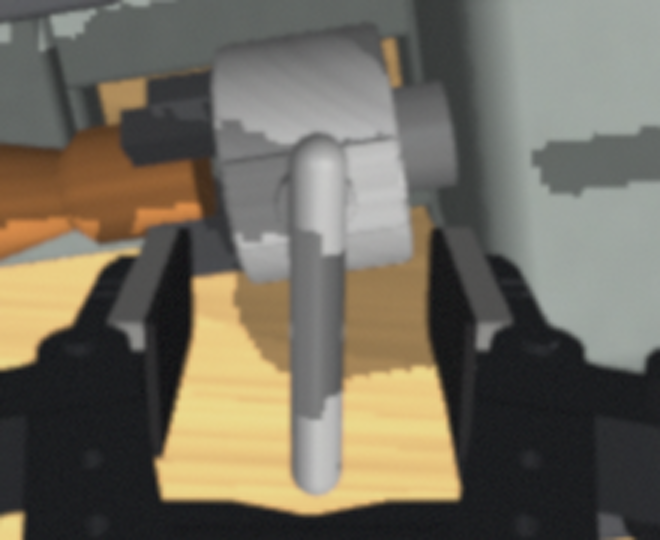

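The bar sits centred between the jaws, at crop column 317 against the pads at 190 and 430. Closing on it now.

Call:
arm_command(rows=[[[0, 0, 0], 0, 1], [[0, 0, 0], 0, 1], [[0, 0, 0], 0, 1], [[0, 0, 0], 0, 1], [[0, 0, 0], 0, 1], [[0, 0, 10], 0, 1], [[0, 0, 10], 0, 1]], squeeze=60)

```text
t: 3.92
tcp_pos: [0.6641, -0.0042, 0.2161]
tool_rot: [-0.032, 0.999, 0.0, -0.001]
force: [-0.5, 0.0, -1.3]
finger_gap: 0.087
```

Call:
arm_command(rows=[[[0, 0, 20], 0, 1], [[0, 0, 25], 0, 1], [[0, 0, 15], 0, 1], [[0, 0, 0], 0, 1]])

```text
t: 4.42
tcp_pos: [0.6651, -0.0043, 0.2778]
tool_rot: [-0.032, 0.999, -0.0, 0.001]
force: [-0.6, 0.1, -0.6]
finger_gap: 0.088
```

Run:
```python
from h import *
im,c=snap('wrist','w4');im2,c2=snap('scene','s4'); s=manip.sense(); print(s['t'],s['tcp_pos'],s['tool_rot'],s['finger_gap'],s['force'])
a=cv2.resize(im[120:384,100:400],(600,528)); b=cv2.resize(im2[150:300,200:340],(560,600))
cv2.imwrite('pics/c4a.png',a);cv2.imwrite('pics/c4b.png',b)
```

```text
4.525 [ 0.66397665 -0.00413183  0.27559956] [-3.16033029e-02  9.99500192e-01  1.08072513e-04 -7.65975110e-04] 0.08468164170638236 [ 0.60837129  0.22005672 -1.45055902]
```

View pics/c4a.png

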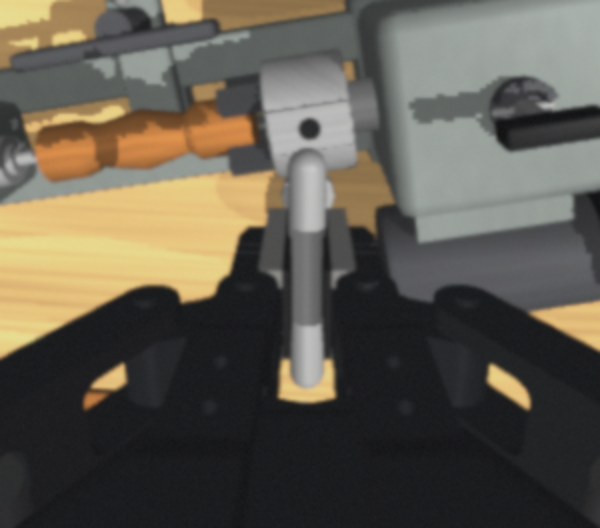

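View pics/c4b.png

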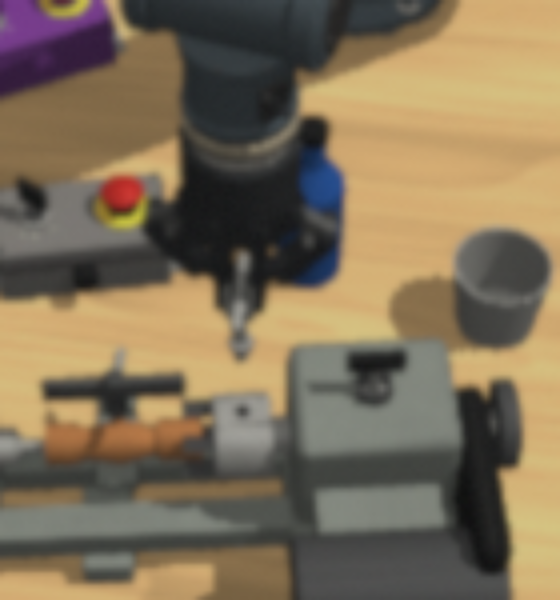

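The key is out and hanging upright in the jaws, and the socket hole is visible at crop (310,128). I'll carry it over to the pot.

Call:
arm_command(rows=[[[-38, 30, 0], 0, 1], [[-38, 30, 0], 0, 1], [[-38, 30, 0], 0, 1], [[-38, 30, 0], 0, 1], [[-38, 31, 0], 0, 1], [[-36, 31, 0], 0, 1], [[0, 0, 0], 0, 1], [[0, 0, 0], 0, 1]])

```text
t: 5.52
tcp_pos: [0.4388, 0.1778, 0.2759]
tool_rot: [-0.032, 0.999, -0.0, -0.0]
force: [0.4, -0.0, -1.1]
finger_gap: 0.091
```

Run:
```python
from h import *
im,c=snap('wrist','w5');im2,c2=snap('scene','s5'); s=manip.sense(); print(s['t'],s['tcp_pos'],s['tool_rot'],s['finger_gap'],s['force'])
b=cv2.resize(im2[120:270,250:390],(560,600))
cv2.imwrite('pics/c5b.png',b)
print(proj(c,[.438,.178,.075]))
```

```text
5.625 [0.43959812 0.17727015 0.27605648] [-3.11168926e-02  9.99515734e-01 -1.23555071e-04  1.46533306e-04] 0.08106641632186613 [ 0.50162388  0.08024248 -1.60254435]
[253.31616579 169.51328596]
```

View pics/w5.png

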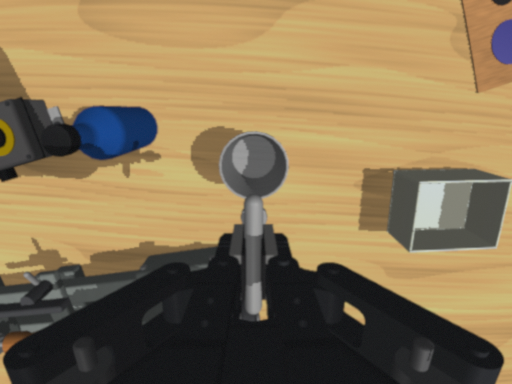

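View pics/c5b.png

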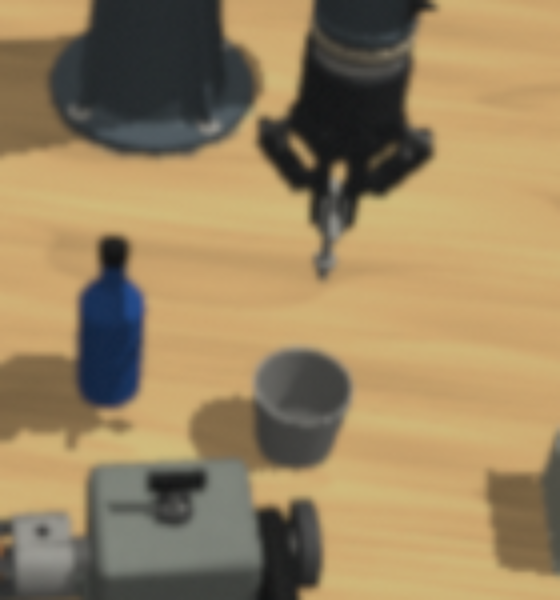

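Run:
```python
from h import *
c=load('w5')[1];c2=load('s5')[1];T=load('top0')[1];S=c2
print('rim w5',onz(c,(253.5,165),.075))
t=lambda x,y:(175+x/4.5-.4,75+y/4.5-.4)
print('rim top',onz(T,t(68,515),.075),'scene',onz(S,(250+302/4-.4,120+386/4-.4),.075))
print('rim tri',tri([(c,(253.5,165)),(T,t(68,515)),(S,(250+302/4-.4,120+386/4-.4))]))
print('tip pred',proj(c,[.4396,.1773,.212]),proj(c2,[.4396,.1773,.212]),proj(c2,[.4396,.1773,.284]))
crop('w5',205,125,305,235,5,'c5a'); crop('s5',310,130,360,200,8,'c5c')
```

```text
rim w5 [0.43249759 0.17786948 0.075     ]
rim top [0.43691807 0.177756   0.075     ] scene [0.43988455 0.17650801 0.075     ]
rim tri (array([0.435617  , 0.17774537, 0.07002791]), [np.float64(1.7606060366488383), np.float64(0.6776661234914239), np.float64(0.3017009317372917)])
tip pred [252.31971321 209.8771942 ] [330.05142894 187.87759357] [332.79368386 171.31641436]
```

View pics/c5a.png

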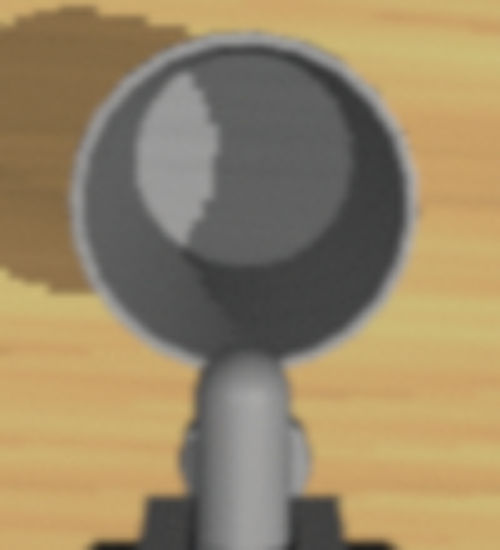

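View pics/c5c.png

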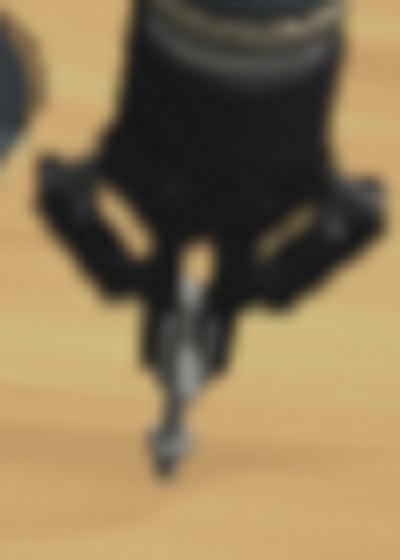

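Call:
arm_command(rows=[[[-4, 1, -40], 0, 1], [[0, 0, -45], 0, 1], [[0, 0, -45], 0, 1], [[0, 0, -35], 0, 1], [[0, 0, -20], 0, 1], [[0, 0, -12], 0, 1], [[0, 0, -6], 0, 1], [[0, 0, 0], 0, 1]])

```text
t: 6.62
tcp_pos: [0.435, 0.1787, 0.0734]
tool_rot: [-0.031, 1.0, 0.0, 0.0]
force: [-0.4, -0.6, 0.2]
finger_gap: 0.085
```

Run:
```python
from h import *
im,c=snap('wrist','w6');s=manip.sense(); print(s['t'],s['tcp_pos'],s['tool_rot'],s['finger_gap'],s['force'])
im2,c2=snap('scene','s6')
cv2.imwrite('pics/c6.png',np.hstack([cv2.resize(im[100:340,150:360],(420,480)),cv2.resize(im2[170:250,290:350],(360,480))]))
```

```text
6.675 [0.43512825 0.17877244 0.0737058 ] [-3.14562869e-02  9.99504978e-01  6.75455433e-05  5.43845651e-04] 0.08713854019832724 [-0.30041718 -0.35161844 -0.24659763]
```

View pics/c6.png

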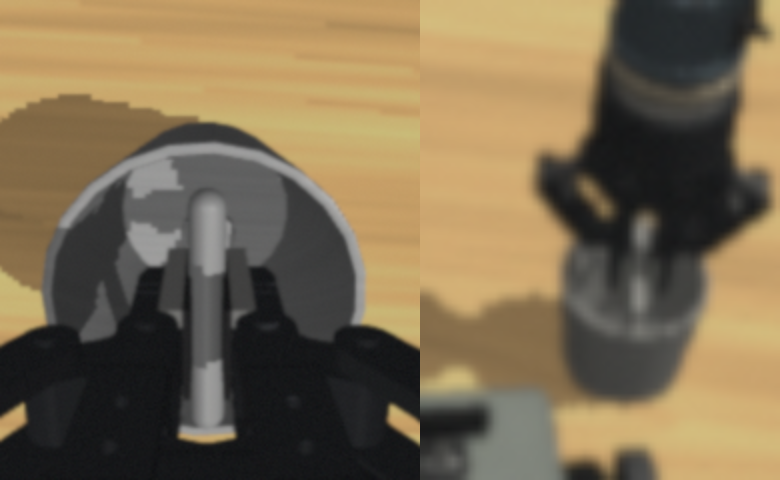

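The key is inside the pot with the fingers between the walls. I'll open partway and lift off.

Call:
arm_command(rows=[[[0, 0, 0], 0, 0.5], [[0, 0, 0], 0, 0.5], [[0, 0, 0], 0, 0.5], [[0, 0, 10], 0, 0.5], [[0, 0, 20], 0, 0.5], [[0, 0, 40], 0, 0.4], [[0, 0, 50], 0, 0.4], [[0, 0, 40], 0, 0.4], [[0, 0, 20], 0, 0.4]])

```text
t: 7.85
tcp_pos: [0.4352, 0.179, 0.2564]
tool_rot: [-0.032, 0.999, 0.0, 0.002]
force: [0.7, 0.3, 0.3]
finger_gap: 0.3
```

Run:
```python
from h import *
im,c=snap('wrist','w7');s=manip.sense(); print(s['t'],s['tcp_pos'],s['tool_rot'],s['finger_gap'],s['force'])
im2,c2=snap('scene','s7')
cv2.imwrite('pics/c7.png',np.hstack([cv2.resize(im[80:320,150:360],(420,480)),cv2.resize(im2[170:250,290:350],(360,480))]))
```

```text
7.9 [0.43628867 0.17921402 0.25798473] [-3.17481991e-02  9.99487481e-01  4.86083248e-04  4.07321565e-03] 0.3025251202209093 [-0.15869932 -0.2785026   2.27130735]
```

View pics/c7.png

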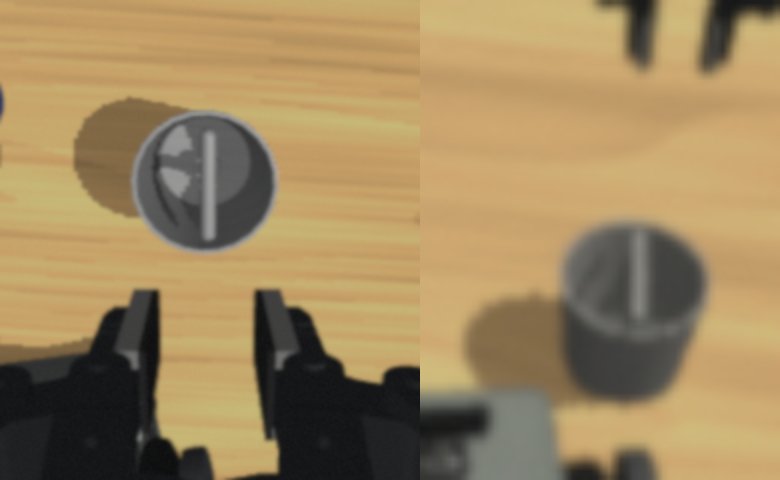

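The key stands in the pot with its bar at about the rim, at c7 left (208,185). Next is the index handle.

Call:
arm_command(rows=[[[26, -11, 3], -0.18, 0.2], [[26, -11, 3], -0.18, 0.2], [[26, -11, 3], -0.18, 0.2], [[26, -11, 3], -0.18, 0.2], [[26, -11, 3], -0.18, 0.2], [[26, -11, 3], -0.18, 0.2], [[26, -11, 3], -0.18, 0.2], [[26, -12, 3], -0.17, 0.2], [[0, 0, 0], 0, 0.2], [[0, 0, 0], 0, 0.2]])

```text
t: 9.2
tcp_pos: [0.6411, 0.0901, 0.2759]
tool_rot: [0.631, 0.776, -0.001, -0.002]
force: [-0.1, 0.2, 0.0]
finger_gap: 0.398
```

Run:
```python
from h import *
im,c=snap('wrist','w8');s=manip.sense(); print(s['t'],s['tcp_pos'],s['tool_rot'],s['finger_gap'],s['force'])
im2,c2=snap('top','t8')
crop('w8',170,130,350,330,3,'c8a'); crop('t8',175,160,215,215,8,'c8b')
```

```text
9.25 [0.64102702 0.090318   0.27626631] [ 0.63078867  0.77595316 -0.00083731 -0.00128562] 0.4006137611045981 [0.15861331 1.27922919 0.56240576]
```

View pics/c8a.png

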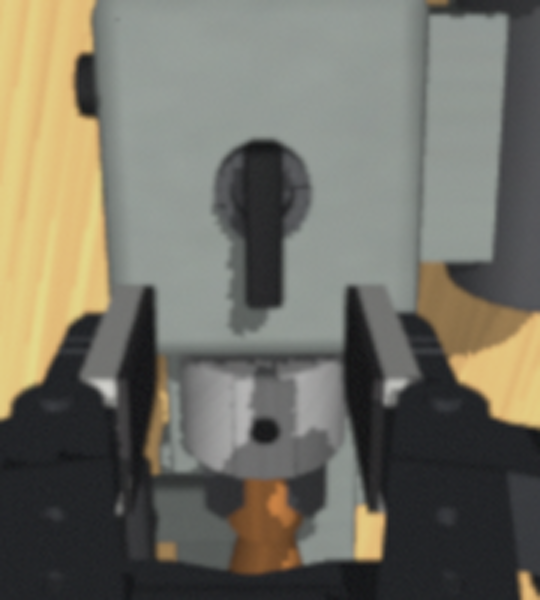

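View pics/c8b.png

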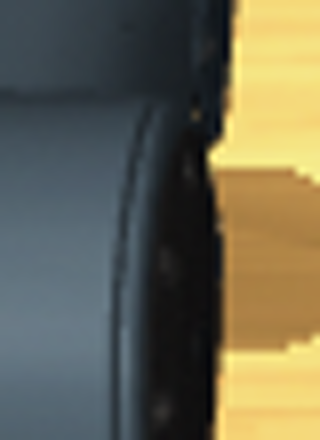

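Run:
```python
from h import *
c=load('w8')[1]; w=lambda x,y:(170+x/3-.4,130+y/3-.4)
for y in (142,157):
  for z in (.201,.209):
    a,b=onz(c,w(263,y),z),onz(c,w(264,305),z)
    print(y,z,a,b,np.linalg.norm(a-b),(a+b)/2,np.arctan2(*(a-b)[[1,0]]))
c1=load('w1')[1];c2=load('w2')[1]
print(tri([(c,w(264,305)),(c1,(180+460/4,110+440/4)),(c2,(180+474/3,130+275/3))]))
print('collar',onz(c,w(263,190),.176), 'grip proj',proj(c,[.644,.0905,.201]))
```

```text
142 0.201 [0.63858109 0.11055887 0.201     ] [0.64804727 0.06726137 0.201     ] 0.044320230127146476 [0.64331418 0.08891012 0.201     ] 1.7860404127804674
142 0.209 [0.6381058 0.1123924 0.209    ] [0.64720593 0.07076916 0.209     ] 0.04260641517421715 [0.64265586 0.09158078 0.209     ] 1.7860404127804665
157 0.201 [0.6393854  0.10676858 0.201     ] [0.64804727 0.06726137 0.201     ] 0.040445616607410174 [0.64371633 0.08701497 0.201     ] 1.7866288857762538
157 0.209 [0.63887901 0.10874867 0.209     ] [0.64720593 0.07076916 0.209     ] 0.03888162873272246 [0.64304247 0.08975891 0.209     ] 1.7866288857762544
(array([0.64698969, 0.07042609, 0.20756591]), [np.float64(0.5757483465515341), np.float64(1.2229647652308968), np.float64(1.8934982931580246)])
collar [0.6429832  0.09108623 0.176     ] grip proj [258.73946249 203.13955345]
```

Call:
arm_command(rows=[[[2, 0, -25], 0.01, 0.2], [[0, 0, -25], 0, 0.2], [[0, 0, -20], 0, 0.2], [[0, 0, -13], 0, 0.2], [[0, 0, 0], 0, 0.2], [[0, 0, 0], 0, 1], [[0, 0, 0], 0, 1], [[0, 0, 0], 0, 1], [[0, 0, 0], 0, 1]], squeeze=80)

```text
t: 10.42
tcp_pos: [0.6446, 0.0898, 0.1956]
tool_rot: [0.627, 0.779, 0.0, 0.0]
force: [-2.5, 0.0, 5.9]
finger_gap: 0.1
```

Run:
```python
from h import *
im,c=snap('wrist','w9');s=manip.sense(); print(s['t'],s['tcp_pos'],s['tool_rot'],s['finger_gap'],s['force'],s['ft_torque'])
crop('w9',170,130,350,330,3,'c9a')
```

```text
10.475 [0.64462373 0.08978578 0.19559491] [6.27504676e-01 7.78612674e-01 2.25178643e-04 3.68056977e-04] 0.0976667827181681 [-3.46577229 -0.1494752   5.67899551] [-0.0273794   0.52457332  0.05097159]
```

View pics/c9a.png

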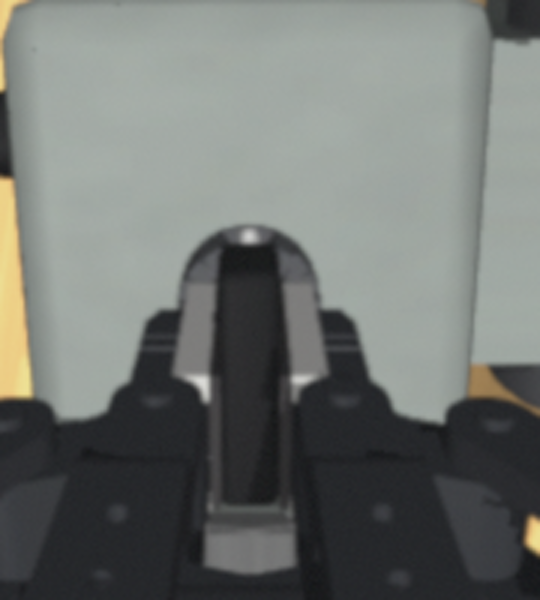

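Call:
arm_command(rows=[[[0, 0, 5], 0, 1], [[0, 0, 5], 0, 1], [[0, 0, 5], 0, 1], [[0, 0, 1], 0, 1], [[0, 0, 0], 0, 1]])

```text
t: 11.1
tcp_pos: [0.6445, 0.0898, 0.2097]
tool_rot: [0.628, 0.779, -0.0, -0.0]
force: [2.6, -0.7, -10.5]
finger_gap: 0.099
```

Run:
```python
from h import *
im,c=snap('wrist','w10');s=manip.sense(); print(s['t'],s['tcp_pos'],s['tool_rot'],s['finger_gap'],s['force'],s['ft_torque'])
crop('w10',170,130,350,330,3,'c10a')
```

```text
11.15 [0.64445398 0.08978845 0.20978714] [ 6.27557902e-01  7.78569854e-01 -1.68541595e-04 -1.84969757e-04] 0.10127050760447552 [  2.21819189  -0.53402467 -10.37767491] [-0.02567937 -0.42890557  0.022871  ]
```

View pics/c10a.png

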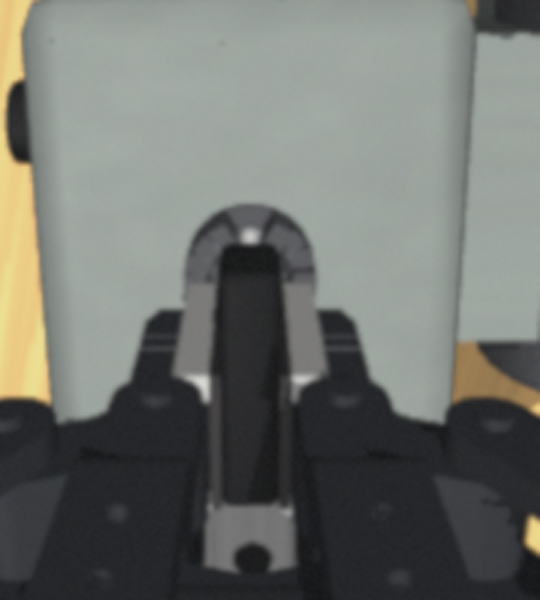

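It's lifted about 14 mm with spring force of about 10 N and no slip in the jaws. Now turning clockwise.

Call:
arm_command(rows=[[[0, 0, 0], -0.15, 1], [[0, 0, 0], -0.16, 1], [[0, 0, 0], -0.16, 1], [[0, 0, 0], -0.16, 1], [[0, 0, 0], -0.16, 1], [[0, 0, 0], -0.16, 1], [[0, 0, 0], -0.11, 1], [[0, 0, 0], 0, 1], [[0, 0, 0], 0, 1]])

```text
t: 12.28
tcp_pos: [0.6446, 0.0897, 0.2101]
tool_rot: [0.935, 0.355, -0.0, 0.0]
force: [3.2, -1.2, -10.0]
finger_gap: 0.094
```

Run:
```python
from h import *
im,c=snap('wrist','w11');s=manip.sense(); print(s['t'],s['tcp_pos'],s['tool_rot'],s['finger_gap'],s['force'],s['ft_torque'])
x,y=s['tool_rot'][:2];print('jaw',np.arctan2(2*y*y-1,2*x*y))
crop('w11',130,130,370,330,3,'c11a')
```

```text
12.325 [0.64456985 0.08965316 0.21014399] [ 9.34819122e-01  3.55124181e-01 -1.16491417e-04  1.02994067e-04] 0.10294114918167555 [ 2.99582443 -0.24361833 -9.96096868] [-0.24200012 -0.55913562  0.06452697]
jaw -0.8447025256499803
```

View pics/c11a.png

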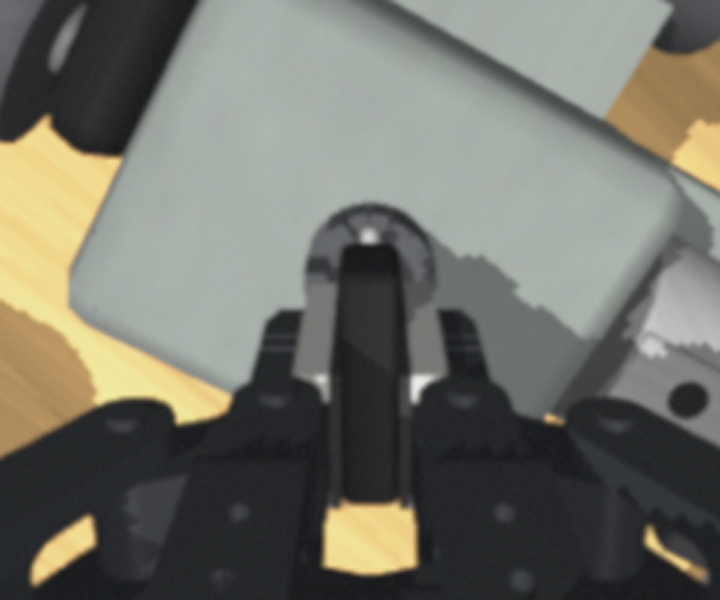

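Call:
arm_command(rows=[[[0, 0, -3], 0, 1], [[0, 0, -3], 0, 1], [[0, 0, -1], 0, 1], [[0, 0, 0], 0, 1]])

```text
t: 12.82
tcp_pos: [0.6446, 0.0897, 0.2034]
tool_rot: [0.935, 0.355, -0.0, 0.0]
force: [2.5, -0.9, -8.9]
finger_gap: 0.1
```

Call:
arm_command(rows=[[[0, 0, -1], 0, 1], [[0, 0, -1], 0, 1], [[0, 0, -1], 0, 1], [[0, 0, 0], 0, 1]])

```text
t: 13.32
tcp_pos: [0.6447, 0.0897, 0.2021]
tool_rot: [0.935, 0.355, 0.001, 0.0]
force: [-1.9, -2.7, 5.2]
finger_gap: 0.101
```

The force has flipped from -9 N to +5 N, so the plunger is resting on the notch floor. Releasing it.

Call:
arm_command(rows=[[[0, 0, 0], 0, 0.5], [[0, 0, 0], 0, 0.4], [[0, 0, 0], 0, 0.4], [[0, 0, 10], 0, 0.4], [[0, 0, 20], 0, 0.4], [[0, 0, 25], 0, 0.4], [[0, 0, 20], 0, 0.4], [[0, 0, 0], 0, 0.4]])

```text
t: 14.32
tcp_pos: [0.6459, 0.0899, 0.2779]
tool_rot: [0.935, 0.355, 0.003, 0.001]
force: [0.5, 0.4, -0.5]
finger_gap: 0.301
```

Run:
```python
from h import *
im,c=snap('wrist','w12');s=manip.sense(); print(s['t'],s['tcp_pos'],s['tool_rot'],s['finger_gap'],s['force'],s['ft_torque'])
crop('w12',160,130,350,310,4,'c12a')
```

```text
14.375 [0.64494805 0.08987446 0.27628641] [9.35045710e-01 3.54525565e-01 1.00617623e-03 3.62983500e-04] 0.30032195502227477 [-0.33327977  0.27105521 -0.86920639] [ 0.007592   -0.0304181   0.01387632]
```

View pics/c12a.png

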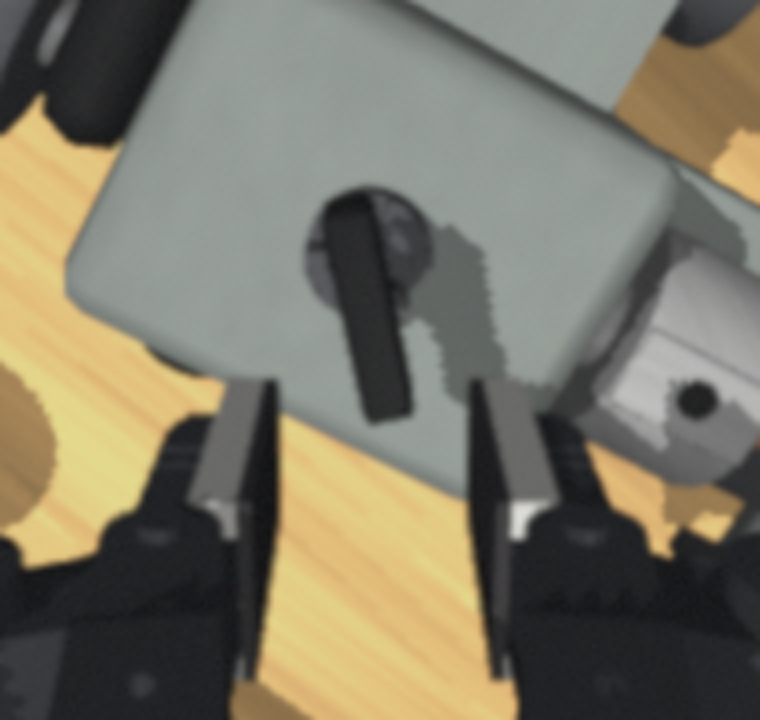

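Run:
```python
from h import *
c=load('w12')[1]; w=lambda x,y:(160+x/4-.4,130+y/4-.4)
for z in (.208,.216):
    a,b=onz(c,w(350,205),z),onz(c,w(389,416),z)
    print(z,a,b,np.linalg.norm(a-b),np.arctan2(*(a-b)[[1,0]]), 1.787-np.arctan2(*(a-b)[[1,0]]))
```

```text
0.208 [0.65598211 0.10534779 0.208     ] [0.62920849 0.07186527 0.208     ] 0.0428708053808357 0.8962811759863274 0.8907188240136725
0.216 [0.65756734 0.1065575  0.216     ] [0.63185377 0.07440066 0.216     ] 0.04117342169275876 0.8962811759863273 0.8907188240136726
```

The handle has settled at about 0.89 rad of turn and stayed there instead of swinging back, so it is in the notch. Next I'll move above the grey starter box's key.

Call:
arm_command(rows=[[[-25, -39, 0], 0.05, 0.4], [[-25, -39, 0], 0.05, 0.4], [[-25, -39, 0], 0.05, 0.4], [[-25, -39, -5], 0.05, 0.4], [[-25, -39, -10], 0.05, 0.4], [[-25, -39, -15], 0.05, 0.4], [[-25, -39, -20], 0.05, 0.4], [[-26, -38, -20], 0.03, 0.4], [[0, 0, 0], 0, 0.4], [[0, 0, 0], 0, 0.4]])

```text
t: 15.62
tcp_pos: [0.4434, -0.2209, 0.2048]
tool_rot: [0.852, 0.524, 0.0, -0.001]
force: [0.2, 0.0, 0.4]
finger_gap: 0.3
```

Run:
```python
from h import *
im,c=snap('wrist','w13');s=manip.sense(); print(s['t'],s['tcp_pos'],s['tool_rot'],s['finger_gap'],s['force'])
x,y=s['tool_rot'][:2];print('jaw',np.arctan2(2*y*y-1,2*x*y))
im2,c2=snap('scene','s13');im3,c3=snap('top','t13')
cv2.imwrite('pics/c13b.png',np.hstack([cv2.resize(im2[170:280,270:350],(436,600)),cv2.resize(im3[80:215,170:250],(355,600))]))
```

```text
15.675 [ 0.44386641 -0.22059529  0.20522488] [ 8.51219882e-01  5.24809148e-01  1.29587996e-04 -2.33743961e-04] 0.303022785354859 [0.37852703 0.09617857 0.00218782]
jaw -0.4658145725089271
```

View pics/w13.png

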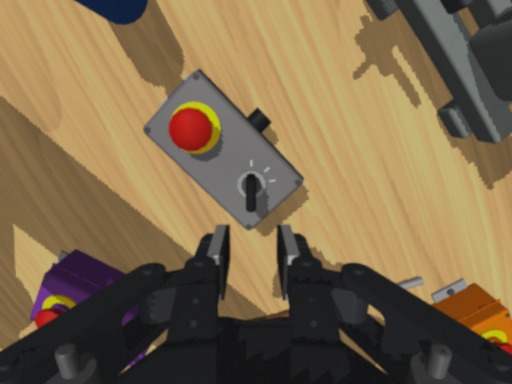

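View pics/c13b.png

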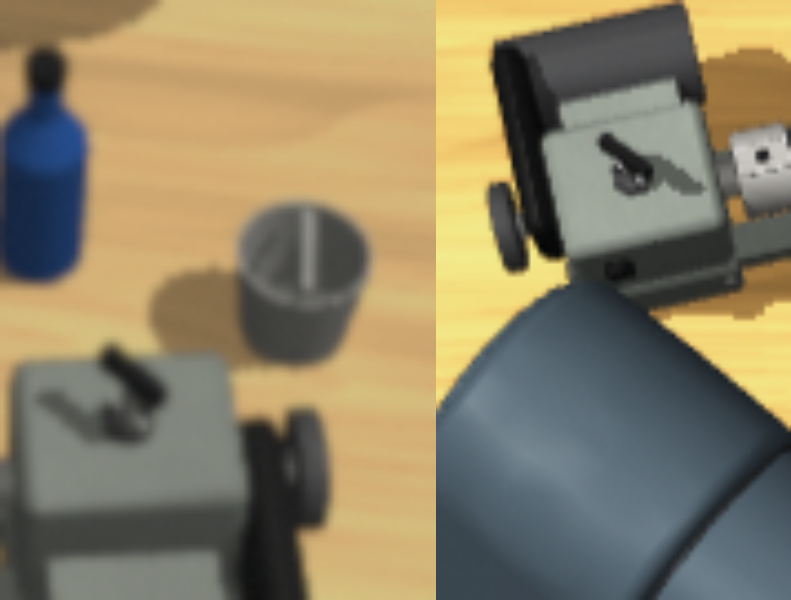

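Run:
```python
from h import *
S=load('s13')[1];T=load('t13')[1]
print('idx',tri([(S,(294.4,238.4)),(T,(212.6,115.1))]))
crop('w13',190,140,320,240,6,'c13a')
```

```text
idx (array([0.64524433, 0.08981565, 0.20675362]), [np.float64(0.2503837678444606), np.float64(0.22874904427450465)])
```

View pics/c13a.png

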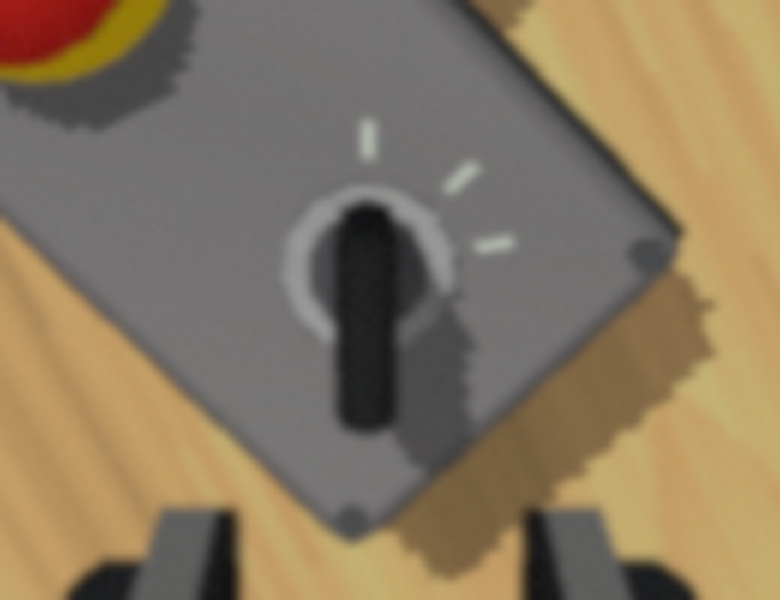

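Run:
```python
from h import *
c=load('w13')[1]; w=lambda x,y:(190+x/6-.4,140+y/6-.4)
print('bezel',onz(c,w(368,268),.071))
for z in (.1,.108):
    a,b=onz(c,w(365,215),z),onz(c,w(366,428),z); print(z,a,b,np.linalg.norm(a-b),(a+b)/2,np.arctan2(*(a-b)[[1,0]])-np.pi/2)
S=load('scene0')[1];T=load('top0')[1]
t=lambda x,y:(175+x/4.5-.4,75+y/4.5-.4); s=lambda x,y:(155+x/4.2-.4,175+y/4.2-.4)
print(tri([(T,t(612,499)),(S,s(222,100)),(c,w(366,320))]))
```

```text
bezel [ 0.43973577 -0.22079827  0.071     ]
0.1 [ 0.44659824 -0.20687207  0.1       ] [ 0.43206042 -0.23581741  0.1       ] 0.032391067868728494 [ 0.43932933 -0.22134474  0.1       ] -0.4654466982016914
0.108 [ 0.44751104 -0.2052564   0.108     ] [ 0.4334644  -0.23322379  0.108     ] 0.031296693252175045 [ 0.44048772 -0.21924009  0.108     ] -0.4654466982016898
(array([ 0.44148332, -0.22146197,  0.09470636]), [np.float64(0.6061034378717584), np.float64(0.37995773226709856), np.float64(3.0120415767066064)])
```

The key head is centred at crop (366,320), aligned with the jaws, and its pointer is at the OFF tick (368,140). Going down to grip it.

Call:
arm_command(rows=[[[-4, 0, -30], 0, 0.4], [[0, 0, -35], 0, 0.4], [[0, 0, -25], 0, 0.4], [[0, 0, -15], 0, 0.4], [[0, 0, -10], 0, 0.4], [[0, 0, 0], 0, 0.4], [[0, 0, 0], 0, 0.4]])

```text
t: 16.65
tcp_pos: [0.4401, -0.2215, 0.0909]
tool_rot: [0.851, 0.525, 0.0, 0.001]
force: [-0.0, 0.7, 0.3]
finger_gap: 0.302
```

Run:
```python
from h import *
im,c=snap('wrist','w14');s=manip.sense(); print(s['t'],s['tcp_pos'],s['tool_rot'],s['finger_gap'],s['force'])
crop('w14',160,100,360,300,3,'c14')
```

```text
16.7 [ 0.44006715 -0.22154573  0.09104621] [8.51254828e-01 5.24751812e-01 2.84506474e-04 8.20479332e-04] 0.301603722618104 [ 0.21169864 -0.10124189  0.41167044]
```

View pics/c14.png

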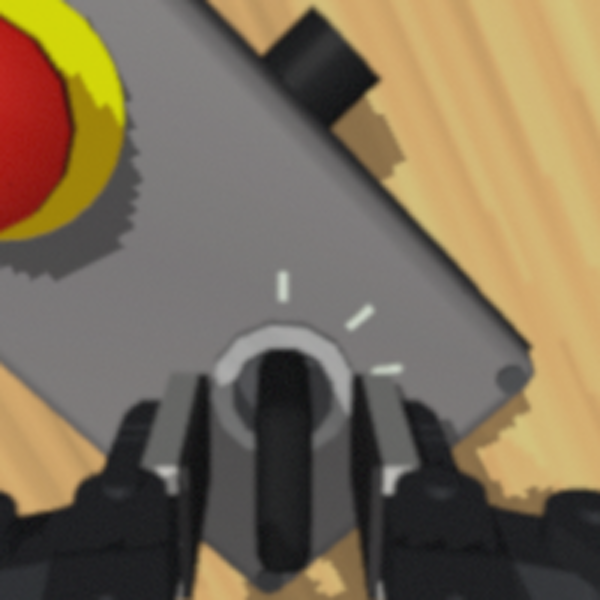

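Call:
arm_command(rows=[[[0, 0, -2], 0, 1], [[0, 0, 0], 0, 1], [[0, 0, 0], 0, 1], [[0, 0, 0], 0, 1], [[0, 0, 0], 0, 1], [[0, 0, 0], -0.15, 1], [[0, 0, 0], -0.15, 1], [[0, 0, 0], -0.15, 1], [[0, 0, 0], -0.15, 1], [[0, 0, 0], -0.1, 1], [[0, 0, 0], 0, 1]], squeeze=60)

```text
t: 18.08
tcp_pos: [0.4403, -0.2216, 0.0892]
tool_rot: [0.98, 0.201, 0.001, 0.001]
force: [0.2, 0.8, 6.1]
finger_gap: 0.089
```

Run:
```python
from h import *
im,c=snap('wrist','w15');s=manip.sense(); print(s['t'],s['tcp_pos'],s['finger_gap'],s['force'],s['ft_torque'])
x,y=s['tool_rot'][:2];print('jaw',np.arctan2(2*y*y-1,2*x*y))
S,_=snap('scene','s15')
cv2.imwrite('pics/c15.png',np.hstack([cv2.resize(im[100:300,160:360],(450,450)),cv2.resize(S[180:280,270:348],(351,450))]))
```

```text
18.125 [ 0.44022492 -0.22159399  0.08919672] 0.09658821801292498 [1.21722045 0.78637746 6.63274885] [ 0.16293181 -0.08062619 -0.01281774]
jaw -1.166505660466036
```

View pics/c15.png

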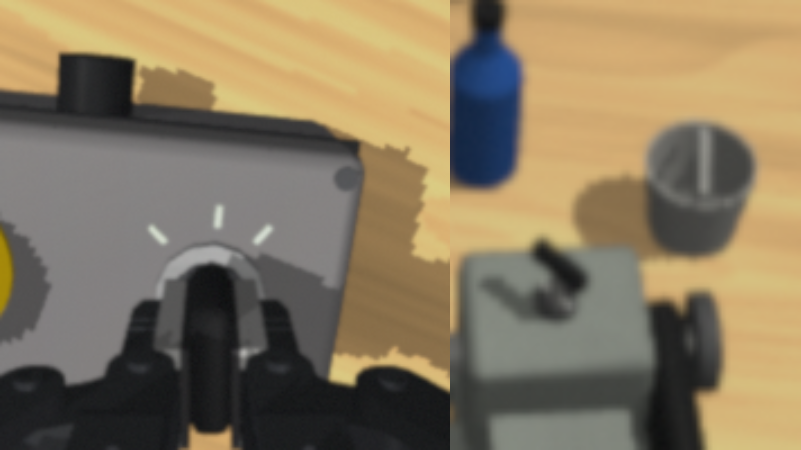

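The key has turned 0.70 rad and sits near the RUN tick. The scene view shows the chuck key still in the pot and the index handle still parked. Going on to START and holding it there.

Call:
arm_command(rows=[[[0, 0, 0], -0.17, 1], [[0, 0, 0], -0.17, 1], [[0, 0, 0], -0.17, 1], [[0, 0, 0], -0.17, 1], [[0, 0, 0], 0, 1], [[0, 0, 0], 0, 1], [[0, 0, 0], 0, 1], [[0, 0, 0], 0, 1], [[0, 0, 0], 0, 1], [[0, 0, 0], 0, 1]])

```text
t: 19.42
tcp_pos: [0.4402, -0.2213, 0.0892]
tool_rot: [0.991, -0.137, 0.001, 0.0]
force: [1.2, 1.7, 6.6]
finger_gap: 0.093
```

Run:
```python
from h import *
im,c=snap('wrist','w16');s=manip.sense(); print(s['t'],s['tcp_pos'],s['finger_gap'],s['force'],s['ft_torque'])
x,y=s['tool_rot'][:2];print('jaw',np.arctan2(2*y*y-1,2*x*y))
crop('w16',160,100,360,300,3,'c16')
```

```text
19.475 [ 0.44022061 -0.22133463  0.08919556] 0.09614153748219224 [0.72457236 1.80170035 6.30818058] [ 0.31580982 -0.10045685  0.12612643]
jaw -1.8457772579561593
```

View pics/c16.png

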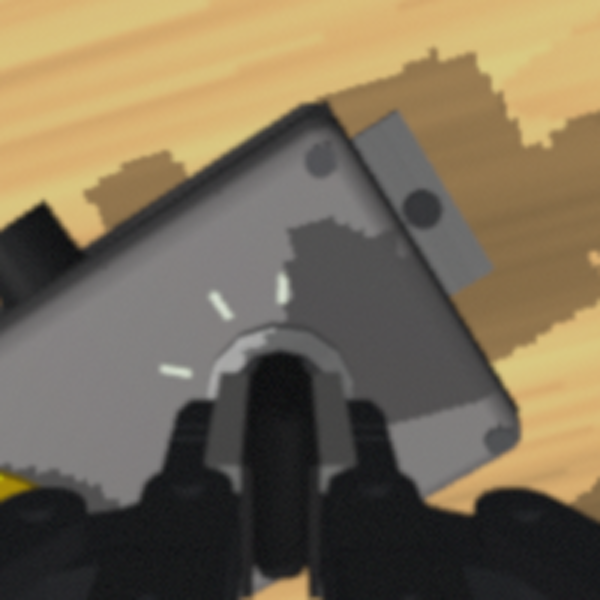

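The key points at the START tick (283,290), with a measured spring moment of about 0.13 N m. I'll hold a little longer, follow the spring back and open.

Call:
arm_command(rows=[[[0, 0, 0], 0, 1], [[0, 0, 0], 0, 1], [[0, 0, 0], 0, 1], [[0, 0, 0], 0.15, 1], [[0, 0, 0], 0.15, 1], [[0, 0, 0], 0.15, 1], [[0, 0, 0], 0, 1], [[0, 0, 0], 0, 0.2], [[0, 0, 0], 0, 0.2], [[0, 0, 0], 0, 0.2], [[0, 0, 0], 0, 0.2]])

```text
t: 20.85
tcp_pos: [0.4394, -0.2211, 0.0882]
tool_rot: [0.996, 0.087, -0.0, -0.0]
force: [0.5, -0.1, -1.1]
finger_gap: 0.401
```

Call:
arm_command(rows=[[[0, 0, 10], 0, 0.2], [[0, 0, 20], 0, 0.2], [[0, 0, 40], 0, 0.2], [[0, 0, 40], 0, 0.2], [[0, 0, 0], 0, 0.2], [[0, 0, 0], 0, 0.2]])

```text
t: 21.6
tcp_pos: [0.4391, -0.2208, 0.1983]
tool_rot: [0.996, 0.087, -0.0, -0.0]
force: [0.3, 0.2, -0.1]
finger_gap: 0.402
```

Run:
```python
from h import *
im,c=snap('wrist','w17');s=manip.sense(); print(s['t'],s['tcp_pos'],s['finger_gap'],s['force'],s['ft_torque'])
x,y=s['tool_rot'][:2];print('jaw',np.arctan2(2*y*y-1,2*x*y))
S,_=snap('scene','s17')
cv2.imwrite('pics/c17.png',np.hstack([cv2.resize(im[110:270,170:330],(450,450)),cv2.resize(S[180:280,270:348],(351,450))]))
```

```text
21.65 [ 0.43884348 -0.22062344  0.19767336] 0.399807988286081 [ 0.6201927   0.05928875 -0.66921683] [0.02234457 0.08805654 0.01099127]
jaw -1.395988236490242
```

View pics/c17.png

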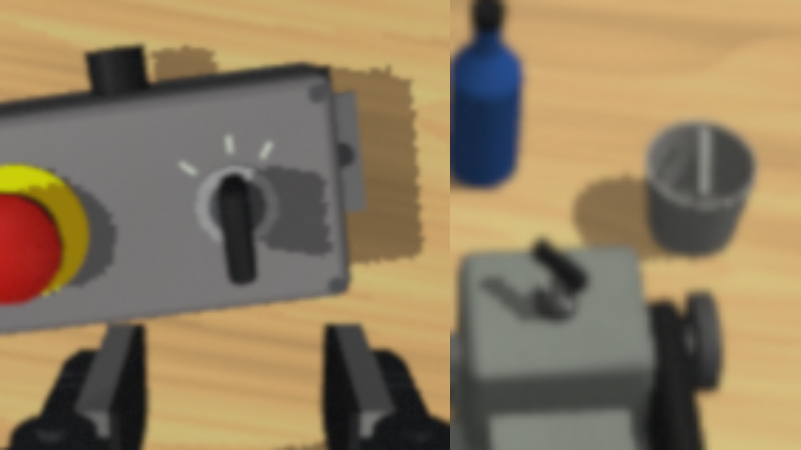

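Run:
```python
from h import *
c=load('w17')[1]; k=450/160; w=lambda x,y:(170+x/k-.4,110+y/k-.4)
a,b=onz(c,w(233,183),.108),onz(c,w(242.5,277),.108); print(np.linalg.norm(a-b), 'turn', -0.4654+np.pi/2-np.arctan2(*(a-b)[[1,0]]))
A=load('top0')[0]
im,_=snap('top','t18'); d=cv2.absdiff(A,im); print(manip.sense()['t'])
crop('t18',80,120,480,260,2,'c18')
crop('w17',200,140,290,220,8,'c17z')
```

```text
0.02866398130166916 turn 0.8333024997904179
21.75
```

View pics/c17z.png

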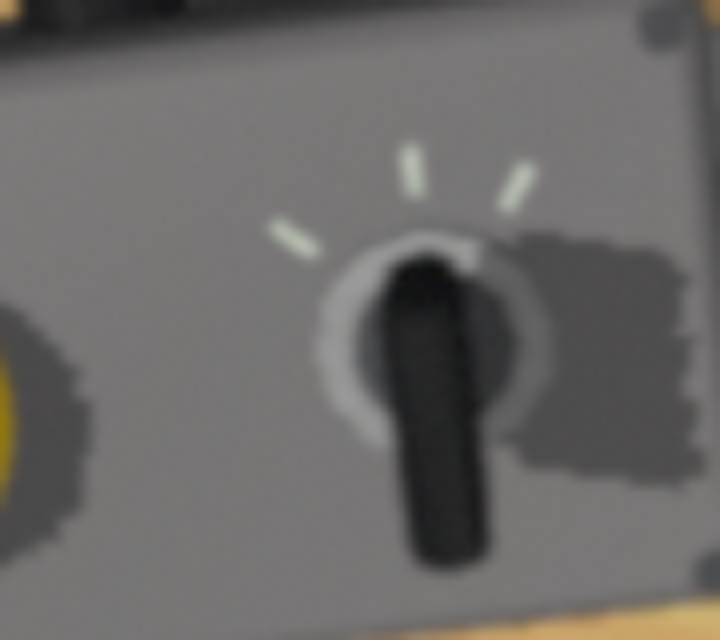

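View pics/c18.png

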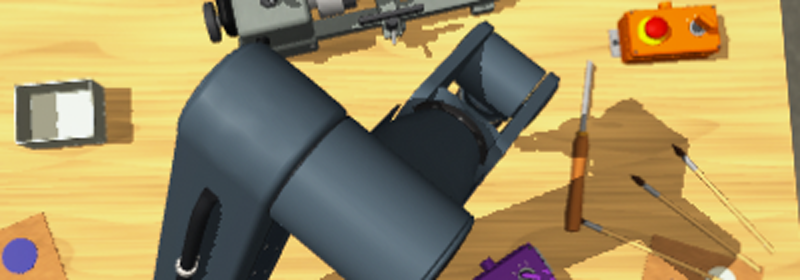

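The key is at the RUN tick, with a measured turn of 0.83 against the 0.80 stop. The tub, gouge and bottle look unmoved and the gripper is clear. Handing in.

Run:
```python
from station import manip
print(manip.sign_off()); print(manip.sense()['t'])
```

```text
the job is handed in; nothing more can be done
None
the job is handed in; nothing more can be done
```

The lathe job is done and handed in at about 22 s on the robot's clock; hand-in gives no verdict.

- **Chuck key:** I drew it out of the chuck and set it in the pot. The last scene view shows it in the pot with its bar at about the rim.
- **Index handle:** I lifted it about 14 mm, turned it 1.06 rad clockwise and lowered it into the notch. After I let go it settled at about 0.89 rad, which is inside the 0.85–1.11 range. Its measured height went up about 5 mm, from 0.202 to 0.207 m. I expected about 7 mm, and put the gap down to picture accuracy. It did not swing back.
- **Starter key:** I turned it 1.38 rad to START and held it there for about a second, with a spring moment of about 0.13 N m. Then I followed the spring back partway and opened the jaws.
- **Last checks:** The starter key points at the RUN tick, measured at 0.83 rad against the 0.80 stop, within picture accuracy. The gripper is clear, about 10 cm above the key. I never touched the stop button. By eye, the tub, gouge and bottle looked where they started; I did not measure them.
- **Disagreements:** The pot-centre estimates from the three cameras differed by about 7 mm in x. The tool stood 2–3 mm above its commanded height when gripping the index handle. Neither caused a problem.

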